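Reverse the arm of a tube holder

ROBOT

A 6-joint arm with a two-finger parallel gripper is mounted at the origin on the work surface; the furniture and walls round the work are solid. World frame = base frame: x ahead of the robot, y to its left, z up, the work surface at z = 0. Lengths are in m, angles in degrees, forces in N, time in s.
With the tool pointing down it reaches from about 0.35 to 0.925 m from the base axis. Payload 6.4 kg.
Tool frame: the origin (TCP) lies at the very end of the fingers, on their centre line; the grasp point (between the pads) lies 19 mm behind it (bot.tcp_to_grasp is the distance from the TCP to the grasp point, in m); z points along the fingers, y is the direction in which the jaws open and shut (so a half turn about z gives the same grasp; the last joint's range is limited). The gripper opens to 85 mm and grips with 20 to 120 N. Pads are 22 mm wide; open, the fingers measure 114 mm over their backs; the gripper's body (76 mm by 85 mm) begins 54 mm behind the grasp point. The pads swing forward as they close: fully open they stand 13 mm farther back than shut.
Start: joints at [56.316, 14.043, 89.255, -0, 76.702, -9.975], TCP at [0.261, 0.595, 0.231] pointing down, gripper open.
Joint ranges: [-179.41, 179.41], [-58.25, 129.5], [7.25, 145.43], [-54.29, 234.29], [11.92, 165.04], [-157.13, 157.13]. Speed limits (degrees/s): [147.25, 147.25, 180, 180, 180, 180].

INTERFACE

Orientations are given as [roll, pitch, yaw] about the fixed x, y, z axes, in that order (R = Rz(yaw) Ry(pitch) Rx(roll)).
In Python, from station import read_state, vision, bot, silhouettes, place_of gives the robot as it stands. The module is installed in compiled form; this text tells all that it offers.
- The arm moves only by the shell command python3 -m jog 'ROWS' [FORCE]. ROWS is JSON, one flat list of numbers, 7 for each row, row after row: the turn, a rotation vector about the world's x, y, z in degrees, then the shift along the world's x, y, z in m, then the opening, from 0 (shut) to 1 (fully open). A call has 1 to 10 rows; each row shifts and turns the commanded pose from where the row before left it; what a row does not reach is not made up. A row lasts 1/12 s, in which the tool goes at most 41.7 mm and 7.16 degrees, less where a joint would pass 70% of its speed; a pose out of reach is approached as far as the arm can. A call is refused whole if a number of a shift passes 0.0417 or a number of a turn 7.16, either way. A call with a gripper value outside its range is refused whole. The fingers move at their own pace and stop on an object; FORCE is the grip in N (left out, the last holds). Time passes only in rows, so rows that do not move let the fingers close. It gives the time, the measured TCP pose, the force and the opening at its end, in the units of the state.
- read_state(): the state, without advancing time (a new reading comes with each control period).
- vision.capture(name): name is "side" or "top" or "wrist"; returns (picture, depth): 420x560x3 uint8, blue, green, red; 420x560 float32, m along the optical axis (not along the pixel's ray), 0 where there is no reading.
- vision.camera_model(name): a dict with "mtx" (3x3 intrinsics, pixels), "extrinsics" (4x4, takes a point from camera to world coordinates); the wrist camera has in their place "tool_from_camera" (4x4, takes a point from camera to tool coordinates, whose origin is the TCP and whose axes are the flange's). Camera axes: x right, y up, looking along -z (the intrinsics and any distortion apply to the point x, -y, -z); pixel columns grow to the right and rows downward; lengths in m; the calibration is good to about 2 mm. A picture is of the moment at which its call begins: read the wrist's pose just before it. camera_model takes no time and is no camera call.
- bot.sign_off(): hands the job in, once; it reports no verdict.
Trained networks look in the newest picture that a camera, given by its name, has taken for a name from the list of things; names that differ only in an ending like _2 or _b are one class to them, and where a whole thing is asked for, a point or a joint stands for the part that bears it (a point fixed in the world has none). Each returns a list of dicts, best first, with "confidence" (0 to 1); they miss things now and then, are a little off and sometimes report something else, mostly with a low value. They report only what shows in the picture. A call takes as long as a camera call.
- silhouettes(camera, label): "pixels" (420x560 bool, what is visible of it) and "uv" ([column, row] in pixels, amid what is visible of it).
- place_of(camera, label): "uv" ([column, row] in pixels: a listed point, or the origin of a listed thing).
The state is a dict: "time": time; "joint_pos": joint angles; "qvel": joint speeds; "joint_torque": joint torques, N m; "tool_pos": TCP position; "tcp_rot": TCP orientation; "contact_force": force on the tool from outside, world axes, zero at the start; "moment": the same for the moment, N m; "width": opening from 0.0 (shut) to 1.0 (fully open).
Only numpy, scipy, OpenCV 4.12 (cv2) and the standard library are available. Lean on these libraries where they do the work, as an engineer would, in place of code of your own. Each camera call takes 0.05 s, during which the arm holds its last target.

TASK

Of the two bench holders, the one with the square tube stand on its base has its arm on the wrong way round, with the wide notch over the stand. Lift that arm off its pivot pin, turn it end for end and refit it, grip block up, with its other pivot hole fully down on the pin, the arm lying flat on the rest and its narrow notch centred above the tube stand. Leave the other holder, its arm and its bottle alone.

Things in the scene. Friction and masses are not known exactly. Their poses are not given: they have to be found in the camera images.
- swing_arm_grip (a point): Centre of the grip block of the arm to reverse: a level grey plastic bar, 8 mm thick, 180 mm long, 84 to 168 g. The block in its middle is 46 mm long (x), 18 mm wide (y), 24 mm high from the arm's underside; this point is 12 mm above the underside, 12 mm below the block's top, near the balance point. x runs along the arm to the narrow notch, z up. 16 mm pivot holes at x = +42 and -42 mm.
- swing_arm_notch (a point): Centre of the narrow C-shaped notch of the same arm (20 mm inside, 36 mm outside, open outwards), 80 mm from the grip block's centre along the arm's x and at the same height as it. The wide notch (36 mm inside, 52 mm outside) is at x = -80 mm. At the start the hole at +42 mm, beside the narrow notch, is on the pin.
- tube_holder: The fixed holder with the tube stand: black base plate 172 x 64 x 8 mm. Origin: centre of its underside; x along the plate from pin to tube stand, z up. Rest, 54 mm wide, flat top at height 48 mm, at x = +21.5 mm. Square tube stand 42 x 42 mm, top at 32 mm, at x = +59.5 mm, y = 0. The seated arm's grip centre is at x = -20.5 mm, y = 0, height 60 mm, either way round.
- tube_holder_pin (a point): Axis of that holder's upright steel pivot pin, 10 mm in diameter, at the shoulder (24 mm across) on which the arm lies, at height 48 mm; holder's x = -62.5 mm, y = 0. The pin rises 20 mm above this point to a tapered tip. Axes as the holder's.
- other_arm_grip (a point): Centre of the grip block of the other, identical arm, correctly fitted on an identical holder that has no tube stand; there a white dropper bottle stands in the wide notch. To be left alone.
- dropper_held: The white dropper bottle, 28 mm across and 60 mm tall, standing loose on the other holder's base plate; origin at the centre of its underside. To be left alone.

How it is judged:
By the outcome, as a careful person would: the job done as asked, in the order asked, and still so for the second after the job is handed in, with the robot touching nothing.
It also fails if it takes over 40 s, if anything falls off the work surface, if the arm or the gripper's body presses on something with over 40 N, if the wrist force passes 120 N, or if a joint passes its speed limit or range.

## Working session

There is one attempt and no reset: what is moved stays moved. The work goes in short steps, Python scripts to look and compute and a shell command to move; the robot and the scene stay as the last step left them, time stands still between calls to the robot, and variables do not carry over. Pictures are saved under pics/ and viewed, and the job is handed in when it is done.

```bash
ls; mkdir -p pics; cat > h.py <<'E'
import numpy as np, cv2
from station import read_state, vision, bot, silhouettes, place_of
from scipy.spatial.transform import Rotation as R
def T(cam):
    m=vision.camera_model(cam)
    if 'extrinsics' in m: return np.array(m['mtx']),np.array(m['extrinsics']),m
    s=read_state(); W=np.eye(4); W[:3,:3]=R.from_euler('xyz',s['tcp_rot'],degrees=True).as_matrix(); W[:3,3]=s['tool_pos']
    return np.array(m['mtx']),W@np.array(m['tool_from_camera']),m
def ray(cam,uv,TT=None):
    K,E,m=TT or T(cam)
    d=np.array([(uv[0]-K[0,2])/K[0,0],-(uv[1]-K[1,2])/K[1,1],-1.])
    return E[:3,3],E[:3,:3]@d
def at_z(cam,uv,z,TT=None):
    o,d=ray(cam,uv,TT); return o+d*(z-o[2])/d[2]
def proj(cam,p,TT=None):
    K,E,m=TT or T(cam)
    c=np.linalg.inv(E)@np.r_[p,1]; return K[0,0]*c[0]/-c[2]+K[0,2], K[1,1]*-c[1]/-c[2]+K[1,2]
E
python3 - <<'E'
from h import *
np.set_printoptions(precision=4,suppress=True)
print(read_state())
for c in ('top','side'):
    im,d=vision.capture(c); cv2.imwrite(f'pics/{c}0.png',im); np.save(f'{c}0.npy',d)
    m=vision.camera_model(c); print(m)
    for n in ('swing_arm_grip','swing_arm_notch','tube_holder','tube_holder_pin','other_arm_grip','dropper_held'):
        r=place_of(c,n); print(c,n,[(np.round(x['uv'],1),round(x['confidence'],2)) for x in r[:3]])
print(read_state()['time'])
E
```

```text
pics
{'time': 0.0, 'joint_pos': array([56.3151, 14.0832, 89.325 , -0.0003, 76.7004, -9.9753]), 'qvel': array([-0.0083, -0.0445,  0.0403,  0.0853, -0.0232, -0.0121]), 'joint_torque': array([  0.0004, -42.9512, -32.6129,  -0.0001,   0.0052,   0.    ]), 'tool_pos': array([0.2611, 0.5947, 0.2302]), 'tcp_rot': array([-179.893 ,   -0.0186,  156.2905]), 'contact_force': array([-0.4757,  0.1344,  0.5706]), 'moment': array([-0.0045, -0.0169,  0.011 ]), 'width': 0.9986887617554564}
{'mtx': array([[438.473 ,   0.    , 278.3064],
       [  0.    , 438.473 , 215.2441],
       [  0.    ,   0.    ,   1.    ]]), 'extrinsics': array([[-0.1133,  0.9711, -0.2099,  0.2939],
       [-0.9936, -0.1102,  0.0263,  0.1146],
       [ 0.0025,  0.2116,  0.9774,  0.8987],
       [ 0.    ,  0.    ,  0.    ,  1.    ]])}
top swing_arm_grip [(array([177.6, 223.7]), 0.71), (array([186.8, 248.5]), 0.16)]
top swing_arm_notch [(array([184.7, 270. ]), 0.95)]
top tube_holder [(array([186.4, 221.9]), 0.85)]
top tube_holder_pin [(array([185.7, 248.7]), 0.83)]
top other_arm_grip [(array([338.2, 207.4]), 0.86)]
top dropper_held [(array([329.3, 174.1]), 0.48)]
{'mtx': array([[443.5064,   0.    , 280.2135],
       [  0.    , 443.5064, 202.7671],
       [  0.    ,   0.    ,   1.    ]]), 'extrinsics': array([[-1.    ,  0.0017, -0.0081,  0.4543],
       [-0.0077, -0.5453,  0.8382,  0.8256],
       [-0.003 ,  0.8382,  0.5453,  0.5199],
       [ 0.    ,  0.    ,  0.    ,  1.    ]])}
side swing_arm_grip []
side swing_arm_notch []
side tube_holder [(array([264.4, 288.7]), 0.82)]
side tube_holder_pin [(array([297.6, 264. ]), 0.73)]
side other_arm_grip [(array([236.5, 185.3]), 0.35)]
side dropper_held [(array([233.9, 185.6]), 0.54)]
0.7
```

View pics/top0.png

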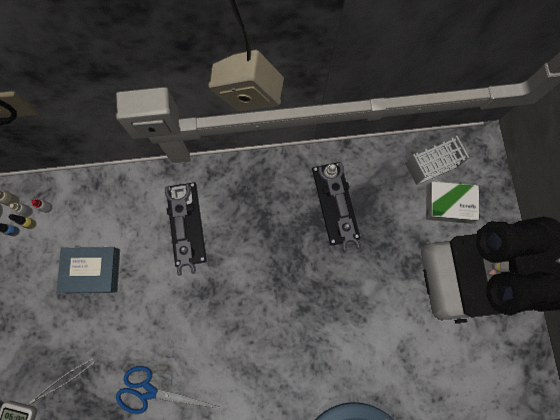

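View pics/side0.png

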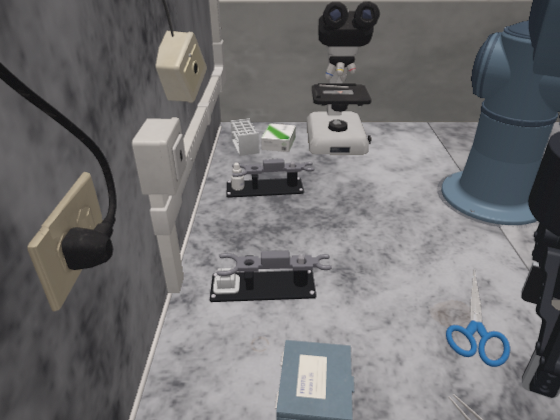

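```bash
python3 - <<'E'
from h import *
np.set_printoptions(precision=4,suppress=True)
for c,l in (('top',[((177.6,223.7),.06),((186.8,248.5),.048),((186.8,248.5),.068),((184.7,270),.06),((186.4,221.9),0),((338.2,207.4),.06),((329.3,174.1),0)]),('side',[((264.4,288.7),0),((297.6,264),.048),((297.6,264),.068)])):
    for uv,z in l: print(c,uv,z,at_z(c,uv,z))
im=cv2.imread('pics/top0.png')[140:300,120:280]; cv2.imwrite('pics/topz.png',cv2.resize(im,None,fx=3.7,fy=3.7,interpolation=cv2.INTER_CUBIC))
im=cv2.imread('pics/side0.png')[200:340,180:360]; cv2.imwrite('pics/sidez.png',cv2.resize(im,None,fx=4,fy=4,interpolation=cv2.INTER_CUBIC))
E
```

```text
top (177.6, 223.7) 0.06 [0.4795 0.2888 0.06  ]
top (186.8, 248.5) 0.048 [0.4308 0.2767 0.048 ]
top (186.8, 248.5) 0.068 [0.4276 0.2729 0.068 ]
top (184.7, 270) 0.06 [0.3882 0.2812 0.06  ]
top (186.4, 221.9) 0 [0.4945 0.2828 0.    ]
top (338.2, 207.4) 0.06 [ 0.4765 -0.0267  0.06  ]
top (329.3, 174.1) 0 [ 0.5642 -0.0283  0.    ]
side (264.4, 288.7) 0 [0.4862 0.2876 0.    ]
side (297.6, 264) 0.048 [0.4319 0.2809 0.048 ]
side (297.6, 264) 0.068 [0.4329 0.3039 0.068 ]
```

View pics/topz.png

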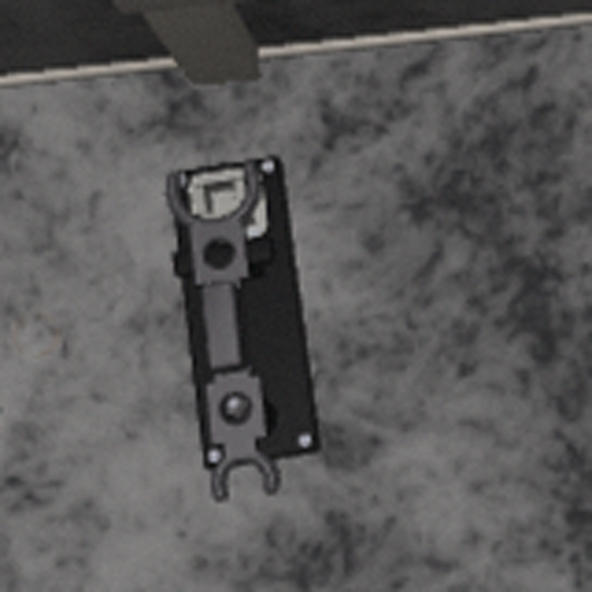

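View pics/sidez.png

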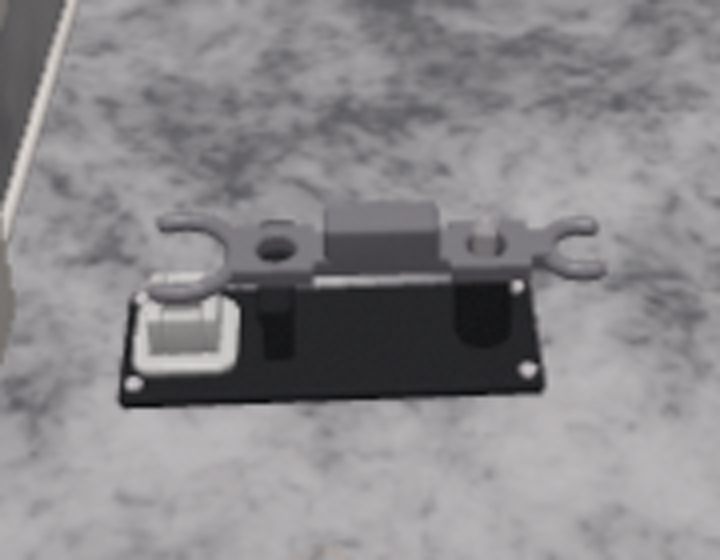

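```bash
python3 - <<'E'
from h import *
np.set_printoptions(precision=4,suppress=True)
print(vision.camera_model('wrist'))
d=np.load('top0.npy')
def P(u,v):
    o,r=ray('top',(u,v)); return o+r*d[int(round(v)),int(round(u))]
for z in ((268,166),(182,180),(214,456),(305,440)):
    u,v=z[0]/3.7+120,z[1]/3.7+140; print(at_z('top',(u,v),.009),P(u,v))
for u,v in ((178,158),(150,110),(150,130),(179,224),(181,228),(178,147),(240,140),(100,150),(240,100)): print(u,v,P(u,v))
E
```

```text
{'mtx': array([[373.4711,   0.    , 279.3481],
       [  0.    , 373.4711, 209.8247],
       [  0.    ,   0.    ,   1.    ]]), 'tool_from_camera': array([[ 0.0014,  0.9557,  0.2944,  0.0758],
       [ 1.    , -0.0014, -0.0002,  0.0008],
       [ 0.0002,  0.2944, -0.9557, -0.1432],
       [ 0.    ,  0.    ,  0.    ,  1.    ]])}
[0.5705 0.263  0.009 ] [0.5708 0.2631 0.0082]
[0.5678 0.3121 0.009 ] [0.5668 0.3114 0.0121]
[0.4091 0.3043 0.009 ] [0.4093 0.3046 0.0073]
[0.4122 0.2541 0.009 ] [0.412  0.2538 0.011 ]
178 158 [0.624  0.2844 0.0337]
150 110 [0.6085 0.2718 0.2861]
150 130 [0.5964 0.2848 0.2424]
179 224 [0.476  0.2838 0.0715]
181 228 [0.4672 0.2799 0.0745]
178 147 [0.6249 0.2718 0.0906]
240 140 [0.6452 0.1524 0.0432]
100 150 [0.6446 0.431  0.0697]
240 100 [0.596  0.1347 0.3125]
```

```bash
python3 -m jog '[0,0,2.7,0.0208,-0.0313,0,1, 0,0,2.7,0.0208,-0.0313,0,1, 0,0,2.7,0.0208,-0.0313,0,1, 0,0,2.7,0.0208,-0.0313,0,1, 0,0,2.7,0.0208,-0.0313,0,1, 0,0,2.7,0.0208,-0.0313,0,1, 0,0,2.7,0.0208,-0.0313,0,1, 0,0,2.7,0.0208,-0.0313,0,1, 0,0,2.7,0.0208,-0.0313,0,1, 0,0,2.7,0.0208,-0.0313,0,1]'
python3 -m jog '[0,0,0,0,0,0,1,0,0,0,0,0,0,1,0,0,0,0,0,0,1]'
python3 - <<'E'
from h import *
np.set_printoptions(precision=4,suppress=True)
TT=T('wrist'); s=read_state(); print(s['tool_pos'],s['tcp_rot'])
im,d=vision.capture('wrist'); cv2.imwrite('pics/w1.png',im); np.save('w1.npy',d); np.save('w1T.npy',TT[1])
for n,z in (('swing_arm_grip',.06),('swing_arm_notch',.06),('tube_holder',0),('tube_holder_pin',.048)):
    for x in place_of('wrist',n)[:2]: print(n,x['uv'],x['confidence'],at_z('wrist',x['uv'],z,TT))
E
```

```text
time: 1.53
tool_pos: [0.4701, 0.2805, 0.2316]
tcp_rot: [180.0, 0.0, -176.6]
contact_force: [1.2, -0.5, -0.4]
width: 1.001
time: 1.78
tool_pos: [0.4693, 0.2822, 0.2313]
tcp_rot: [180.0, -0.0, -176.7]
contact_force: [-0.5, 0.4, -0.1]
width: 1.0
[0.4693 0.2822 0.2313] [ 179.9807   -0.0074 -176.7485]
swing_arm_grip [277.5, 183.3] 0.75 [0.4669 0.2816 0.06  ]
swing_arm_notch [277.1, 89.9] 0.59 [0.3903 0.277  0.06  ]
tube_holder_pin [275.2, 134.6] 0.78 [0.4269 0.2773 0.048 ]
tube_holder_pin [279.0, 195.3] 0.5 [0.4807 0.2837 0.048 ]
```

View pics/w1.png

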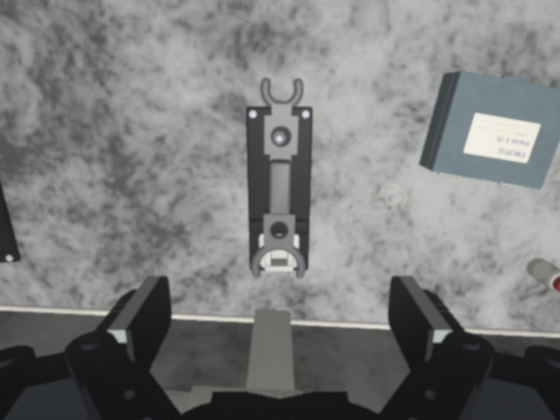

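```bash
python3 - <<'E'
from h import *
im=cv2.imread('pics/w1.png')[70:290,220:340]
cv2.imwrite('pics/w1z.png',cv2.resize(im,None,fx=2.7,fy=2.7,interpolation=cv2.INTER_CUBIC))
np.set_printoptions(precision=4,suppress=True)
im=cv2.imread('pics/w1.png')
# plate dark mask etc: studs
g=cv2.cvtColor(im,cv2.COLOR_BGR2GRAY)
TT=(np.array(vision.camera_model('wrist')['mtx']),np.load('w1T.npy'),0)
d=np.load('w1.npy'); K,E,_=TT
v,u=np.mgrid[60:290,220:340]; D=d[60:290,220:340]
pts=np.stack([(u-K[0,2])/K[0,0]*D,-(v-K[1,2])/K[1,1]*D,-D],-1)@E[:3,:3].T+E[:3,3]
for lo,hi in ((.068,.078),(.05,.062),(.004,.014),(.026,.036)):
    m=(pts[...,2]>lo)&(pts[...,2]<hi)
    q=pts[m]; 
    if lo==.004: pass
    r=cv2.minAreaRect(q[:,:2].astype(np.float32)*1000)
    print(lo,m.sum(),r,np.median(q[:,2]))
    y=q[:,1]; x=q[:,0]
    print(np.polyfit(x,y,1), q[:,:2].mean(0))
E
```

```text
0.068 1144 ((458.1943054199219, 283.2327880859375), (66.71480560302734, 17.996580123901367), 2.219650983810425) 0.0722286919482677
[0.0274 0.2707] [0.4673 0.2835]
0.05 3452 ((469.5962829589844, 282.9031677246094), (178.9169158935547, 51.05095672607422), 2.7802867889404297) 0.056262424339998396
[0.0361 0.2667] [0.4607 0.2833]
0.004 5192 ((489.0558776855469, 284.09942626953125), (170.271240234375, 64.1193618774414), 3.223101854324341) 0.008477370175506677
[0.0602 0.2542] [0.4739 0.2827]
0.026 343 ((551.21435546875, 287.23504638671875), (23.363737106323242, 27.246387481689453), 3.8002448081970215) 0.03269288308899254
[-0.0217  0.2994] [0.5552 0.2873]
```

View pics/w1z.png

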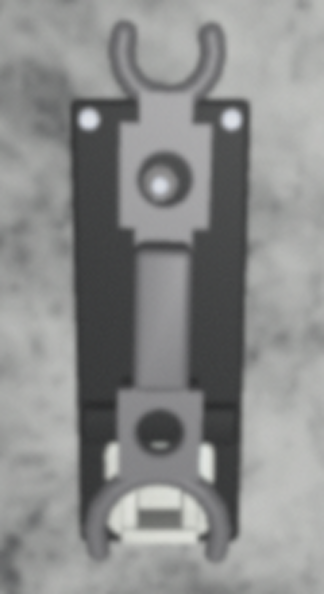

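```bash
python3 - <<'E'
from h import *
np.set_printoptions(precision=4,suppress=True)
TT=(np.array(vision.camera_model('wrist')['mtx']),np.load('w1T.npy'),0)
d=np.load('w1.npy'); K,E,_=TT
v,u=np.mgrid[60:290,220:340]; D=d[60:290,220:340]
pts=np.stack([(u-K[0,2])/K[0,0]*D,-(v-K[1,2])/K[1,1]*D,-D],-1)@E[:3,:3].T+E[:3,3]
m=(pts[...,2]>.068)&(pts[...,0]>.437)&(pts[...,2]<.078); q=pts[m]
print(cv2.minAreaRect(q[:,:2].astype(np.float32)*1000)); print(np.percentile(q[:,0],[0,2,98,100]),q.mean(0))
# holes/features in 2.7x zoom
for n,p,z in (('pin tip',(160,185),.068),('hole near',(164,180),.056),('hole far',(159,432),.056),('notchtipsL',(122,28),.06),('notchR',(212,28),.06),('wideL',(98,555),.06),('wideR',(215,555),.06),('blkTop',(162,246),.072),('blkEnd',(160,388),.072),('stud1',(89,119),.01),('stud2',(231,119),.01)):
    print(n,at_z('wrist',(p[0]/2.7+220-.3,p[1]/2.7+70-.3),z,TT))
E
```

```text
((468.5649719238281, 283.634765625), (45.957923889160156, 17.996580123901367), 2.219650983810425)
[0.4455 0.4463 0.4899 0.4918] [0.4677 0.2836 0.0721]
pin tip [0.4276 0.2806 0.068 ]
hole near [0.4273 0.2819 0.056 ]
hole far [0.5108 0.2851 0.056 ]
notchtipsL [0.3834 0.2669 0.06  ]
notchR [0.3819 0.2934 0.06  ]
wideL [0.5556 0.2666 0.06  ]
wideR [0.5533 0.3069 0.06  ]
blkTop [0.4453 0.2823 0.072 ]
blkEnd [0.4902 0.2843 0.072 ]
stud1 [0.4126 0.2548 0.01  ]
stud2 [0.4097 0.3045 0.01  ]
```

```bash
python3 -m jog '[0,0,-0.5,-0.0007,0.0014,-0.03,1, 0,0,0,0,0,-0.04,1, 0,0,0,0,0,-0.04,1, 0,0,0,0,0,-0.035,0.6, 0,0,0,0,0,-0.025,0.5, 0,0,0,0,0,-0.018,0.5, 0,0,0,0,0,0,0.5, 0,0,0,0,0,0,0.5]' 40
python3 - <<'E'
from h import *
print(read_state())
im,d=vision.capture('side'); cv2.imwrite('pics/s2.png',cv2.resize(im[150:350,140:400],None,fx=3,fy=3,interpolation=cv2.INTER_CUBIC))
E
```

```text
time: 2.7
tool_pos: [0.4678, 0.2839, 0.0427]
tcp_rot: [-180.0, -0.1, -177.2]
contact_force: [0.3, -0.2, 0.5]
width: 0.502
{'time': 2.7, 'joint_pos': array([ 1.93728616e+01,  1.50942588e+01,  1.10097505e+02,  1.50260154e-03,
        5.49259702e+01, -7.34736662e+01]), 'qvel': array([-0.24557598, -2.49160192, -2.04284443, -0.02998755,  0.06713415,
        0.01888703]), 'joint_torque': array([-1.06193745e-02, -3.50311017e+01, -2.44332200e+01, -2.81822940e-03,
        2.75751099e-02,  6.43050662e-04]), 'tool_pos': array([0.46781193, 0.28385742, 0.04270854]), 'tcp_rot': array([-1.79967687e+02, -1.13219531e-01, -1.77154369e+02]), 'contact_force': array([ 0.32688023, -0.18632537,  0.52849054]), 'moment': array([-0.0151571 ,  0.01297975, -0.02515262]), 'width': 0.5024312792280632}
```

View pics/s2.png

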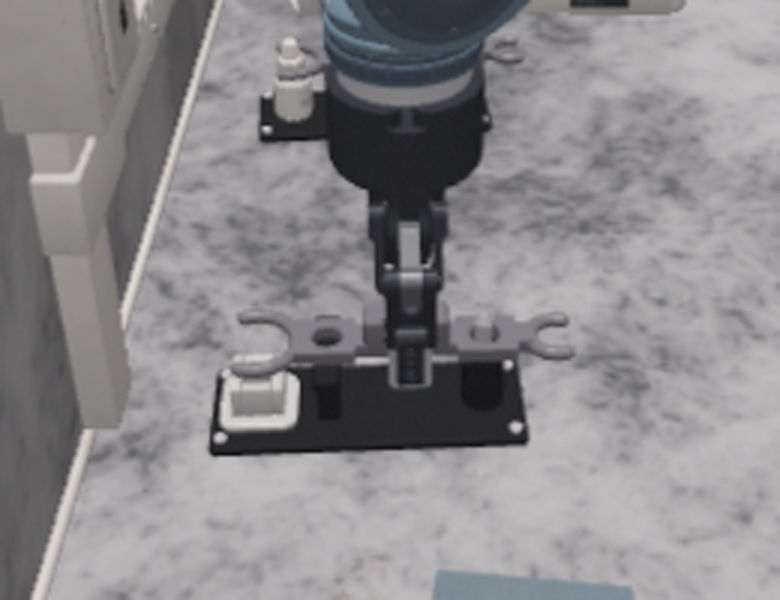

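```bash
python3 -m jog '[0,0,0,0,0,0,0.3, 0,0,0,0,0,0,0, 0,0,0,0,0,0,0, 0,0,0,0,0,0,0, 0,0,0,0,0,0,0, 0,0,0,0,0,0,0]' 50
python3 -m jog '[0,0,0,0,0,0.01,0, 0,0,0,0,0,0.015,0, 0,0,0,0,0,0.02,0, 0,0,0,0,0,0.025,0, 0,0,0,-0.01,0,0.03,0, 0,0,0,-0.02,0,0.01,0, 0,0,0,-0.01,0,0,0, 0,0,0,0,0,0,0]'
python3 - <<'E'
from h import *
im,d=vision.capture('side'); cv2.imwrite('pics/s3.png',cv2.resize(im[100:350,140:440],None,fx=2.6,fy=2.4,interpolation=cv2.INTER_CUBIC))
E
```

```text
time: 3.25
tool_pos: [0.4702, 0.2842, 0.0454]
tcp_rot: [179.9, 0.2, -177.2]
contact_force: [-0.6, 0.6, 6.5]
width: 0.202
time: 3.92
tool_pos: [0.4269, 0.2836, 0.1534]
tcp_rot: [180.0, -0.0, -177.1]
contact_force: [-0.3, -0.1, -1.3]
width: 0.203
```

View pics/s3.png

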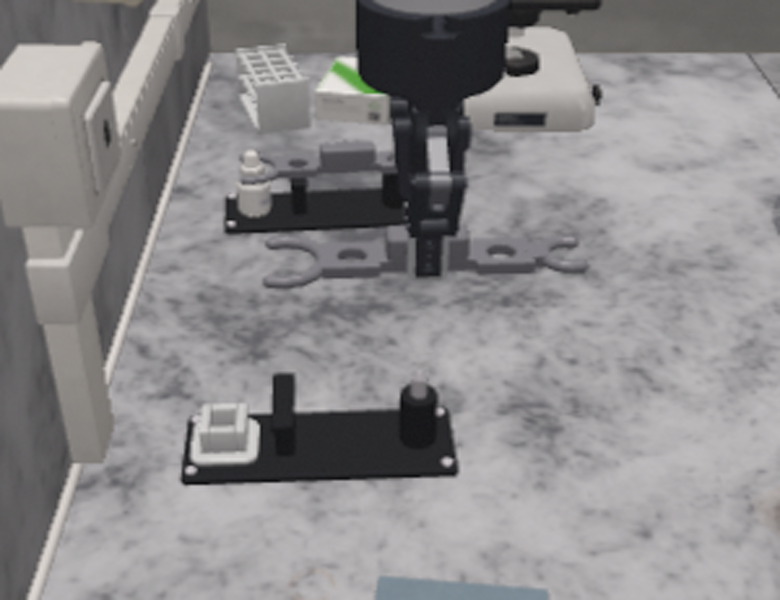

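```bash
python3 -m jog '[0,0,-4,0,0,0,0, 0,0,-7,0,0,0,0, 0,0,-7,0,0,0,0, 0,0,-7,0,0,0,0, 0,0,-7,0,0,0,0, 0,0,-7,0,0,0,0, 0,0,-7,0,0,0,0, 0,0,-7,0,0,0,0, 0,0,-7,0,0,0,0, 0,0,-7,0,0,0,0]'
python3 -m jog '[0,0,-7,0,0,0,0, 0,0,-7,0,0,0,0, 0,0,-7,0,0,0,0, 0,0,-7,0,0,0,0, 0,0,-7,0,0,0,0, 0,0,-7,0,0,0,0, 0,0,-7,0,0,0,0, 0,0,-7,0,0,0,0, 0,0,-7,0,0,0,0, 0,0,-7,0,0,0,0]'
python3 -m jog '[0,0,-7,0,0,0,0, 0,0,-7,0,0,0,0, 0,0,-7,0,0,0,0, 0,0,-7,0,0,0,0, 0,0,-7,0,0,0,0, 0,0,-4,0,0,0,0, 0,0,-2,0,0,0,0, 0,0,0,0,0,0,0, 0,0,0,0,0,0,0, 0,0,0,0,0,0,0]'
python3 - <<'E'
from h import *
np.set_printoptions(precision=4,suppress=True)
for c in ('wrist','top','side'):
    TT=T(c); s=read_state()
    im,d=vision.capture(c); cv2.imwrite(f'pics/{c}4.png',im); np.save(f'{c}4.npy',d); np.save(f'{c}4T.npy',TT[1])
print(s['joint_pos'],s['tool_pos'],s['tcp_rot'])
E
```

```text
time: 4.8
tool_pos: [0.4283, 0.283, 0.1514]
tcp_rot: [-179.8, -0.0, 115.4]
contact_force: [0.3, -0.7, -0.8]
width: 0.2
time: 5.63
tool_pos: [0.4283, 0.283, 0.1514]
tcp_rot: [-179.9, 0.2, 45.4]
contact_force: [0.0, -0.1, -1.0]
width: 0.197
time: 6.47
tool_pos: [0.4285, 0.2833, 0.1524]
tcp_rot: [180.0, 0.1, 4.8]
contact_force: [-0.4, -0.7, -1.0]
width: 0.199
[ 20.8188   0.7614 112.5909  -0.0045  66.6912 106.0067] [0.4286 0.2834 0.1528] [179.9841   0.0406   4.8139]
```

View pics/wrist4.png

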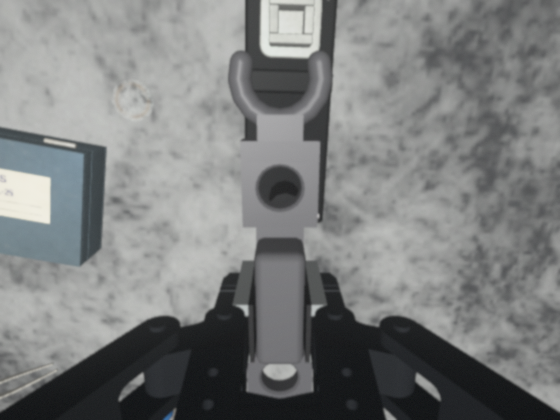

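View pics/side4.png

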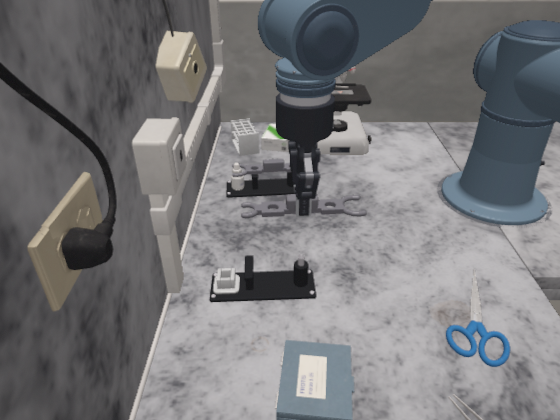

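View pics/top4.png

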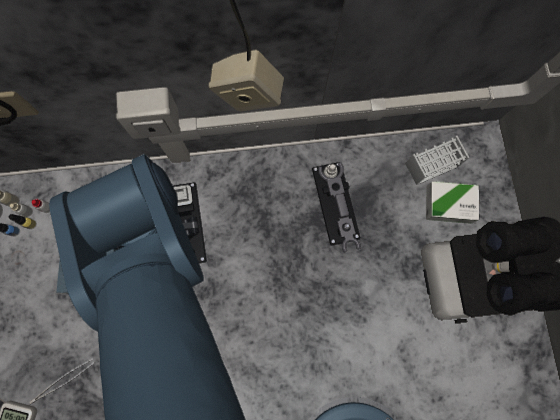

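```bash
python3 - <<'E'
from h import *
np.set_printoptions(precision=4,suppress=True)
K=np.array(vision.camera_model('wrist')['mtx']);E=np.load('wrist4T.npy'); d=np.load('wrist4.npy')
v,u=np.mgrid[40:420,220:340]; D=d[40:420,220:340]
pts=np.stack([(u-K[0,2])/K[0,0]*D,-(v-K[1,2])/K[1,1]*D,-D],-1)@E[:3,:3].T+E[:3,3]
ok=D>0
# block top
m=ok&(u>265)&(u<295)&(v>250)&(v<345)
q=pts[m]; A=np.c_[q[:,:2]-q[:,:2].mean(0),np.ones(len(q))]; c=np.linalg.lstsq(A,q[:,2],rcond=None)[0]; print('block plane tilt deg',np.degrees(c[:2]),c[2],q.mean(0), q[:,2].std())
zt=np.median(q[:,2])
m=ok&(abs(pts[...,2]-zt)<.004); q=pts[m]; print('top',cv2.minAreaRect(q[:,:2].astype(np.float32)*1000),q.min(0),q.max(0))
m=ok&(u>248)&(u<312)&(v>145)&(v<222)&((u-279)**2+(v-187)**2>27**2)&(abs(pts[...,2]-zt+.016)<.006)
q=pts[m]; A=np.c_[q[:,:2]-q[:,:2].mean(0),np.ones(len(q))]; c=np.linalg.lstsq(A,q[:,2],rcond=None)[0]; print('bar plane tilt deg',np.degrees(c[:2]),c[2],q.mean(0))
zb=c[2]
m=ok&(abs(pts[...,2]-zb)<.006)&(v<230); q=pts[m]; print('bar',cv2.minAreaRect(q[:,:2].astype(np.float32)*1000),q.min(0),q.max(0))
im=cv2.imread('pics/wrist4.png')[40:400,210:350]; cv2.imwrite('pics/w4z.png',cv2.resize(im,None,fx=2.2,fy=1.6*1.0,interpolation=cv2.INTER_CUBIC) if 0 else cv2.resize(im,None,fx=1.65,fy=1.65,interpolation=cv2.INTER_CUBIC))
# hole via threshold: circle fit
g=cv2.cvtColor(cv2.imread('pics/wrist4.png'),cv2.COLOR_BGR2GRAY)
roi=(g<60)&(np.hypot(*(np.mgrid[0:420,0:560]-np.array([187,279])[:,None,None]))<32)
n,lab,st,ce=cv2.connectedComponentsWithStats(roi.astype(np.uint8)); print(st[1:],ce[1:])
E
```

```text
block plane tilt deg [-0.8985  0.0074] 0.1794739632229627 [0.4353 0.2845 0.1795] 0.0007033011321295825
top ((429.7578430175781, 284.416259765625), (43.50712966918945, 40.70175552368164), 44.604915618896484) [0.4061 0.2633 0.1755] [0.4534 0.3061 0.1835]
bar plane tilt deg [ 0.1185 -0.0534] 0.16367575782848656 [0.4737 0.2875 0.1637]
bar ((486.21392822265625, 288.99432373046875), (62.918357849121094, 35.708072662353516), 4.831056118011475) [0.4545 0.2724 0.1577] [0.5187 0.3086 0.166 ]
[[261 168  39  34 852]
 [269 172   1   1   1]
 [264 176   1   2   2]
 [261 190   1   1   1]] [[280.8897 184.1984]
 [269.     172.    ]
 [264.     176.5   ]
 [261.     190.    ]]
```

View pics/w4z.png

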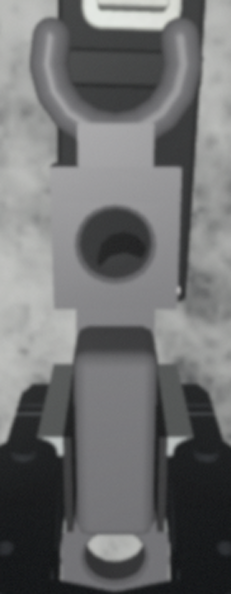

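```bash
python3 - <<'E'
from h import *
np.set_printoptions(precision=4,suppress=True)
K=np.array(vision.camera_model('wrist')['mtx']);E=np.load('wrist4T.npy'); TT=(K,E,0)
th=np.radians(4.82); ax=np.array([np.cos(th),np.sin(th),0])
tcp=np.array([.4286,.2834,.1528])
def rep(n,p,z,off):
    q=at_z('wrist',(210+p[0]/1.65-.2,40+p[1]/1.65-.2),z,TT); b=q-off*ax; print(n,q,'grip',b[:2],'minus tcp',(b-tcp)[:2])
rep('hole',(115.5,243),.1637,42)if 0 else rep('hole',(115.5,243),.1637,.042)
rep('sq near',(116,308),.1637,.042-.0175)
rep('blk front top',(116,350),.1797,.023)
rep('blk back top',(114,532),.1797,-.023)
S=np.load('side4T.npy')
for n,z in (('swing_arm_grip',0),):
    pass
for c in ('wrist','side'):
    vision.capture(c)
    for n in ('swing_arm_grip','swing_arm_notch','tube_holder','tube_holder_pin'):
        for x in place_of(c,n)[:1]: print(c,n,x['uv'],x['confidence'],at_z(c,x['uv'],{'swing_arm_grip':.1677,'swing_arm_notch':.1677,'tube_holder':0,'tube_holder_pin':.048}[n]))
print(read_state()['time'])
E
```

```text
hole [0.4714 0.2877 0.1637] grip [0.4295 0.2842] minus tcp [0.0009 0.0008]
sq near [0.4563 0.2863 0.1637] grip [0.4319 0.2842] minus tcp [0.0033 0.0008]
blk front top [0.453  0.286  0.1797] grip [0.4301 0.2841] minus tcp [0.0015 0.0007]
blk back top [0.4086 0.2826 0.1797] grip [0.4315 0.2846] minus tcp [0.0029 0.0012]
wrist tube_holder [284.3, 115.2] 0.86 [0.4886 0.2858 0.    ]
side swing_arm_grip [301.9, 202.5] 0.55 [0.4279 0.2834 0.1677]
side swing_arm_notch [244.2, 204.1] 0.93 [0.5117 0.2879 0.1677]
side tube_holder [261.9, 291.5] 0.78 [0.4901 0.2941 0.    ]
side tube_holder_pin [298.1, 264.3] 0.83 [0.4311 0.2816 0.048 ]
7.1167
```

```bash
python3 - <<'E'
from h import *
np.set_printoptions(precision=4,suppress=True)
K=np.array(vision.camera_model('wrist')['mtx']);E=np.load('wrist4T.npy'); TT=(K,E,0)
d=np.load('wrist4.npy')
im=cv2.imread('pics/wrist4.png')[0:230,210:360]; cv2.imwrite('pics/w4y.png',cv2.resize(im,None,fx=2.6,fy=2.6,interpolation=cv2.INTER_CUBIC))
v,u=np.mgrid[0:420,0:560]
pts=np.stack([(u-K[0,2])/K[0,0]*d,-(v-K[1,2])/K[1,1]*d,-d],-1)@E[:3,:3].T+E[:3,3]
L=[];Rr=[]
for r in range(0,215,5):
    row=[]
    z=pts[r,:,2]; on=(z>.0045)&(z<.02)&(u[r]>225)&(u[r]<350)
    us=np.where(on)[0]
    if len(us)>2: row=[pts[r,us[0]],pts[r,us[-1]]]; print(r,us[0],us[-1],row[0][:2],row[1][:2])
m=(abs(pts[...,2]-.032)<.004)&(u>240)&(u<340)&(v<60); q=pts[m]; print(m.sum(),q.min(0),q.max(0),cv2.minAreaRect(q[:,:2].astype(np.float32)*1000))
m=(abs(pts[...,2]-.048)<.004)&(u>230)&(u<340); q=pts[m]; print(m.sum(),q.min(0) if m.sum() else '',q.max(0) if m.sum() else'')
E
```

```text
0 245 337 [0.5628 0.3193] [0.5687 0.2561]
5 245 336 [0.5601 0.3194] [0.5651 0.2567]
10 245 336 [0.5566 0.319 ] [0.5624 0.256 ]
15 245 336 [0.5536 0.3189] [0.5593 0.2556]
20 245 335 [0.5506 0.3187] [0.5557 0.2562]
25 245 335 [0.5474 0.3185] [0.553  0.2555]
30 245 335 [0.5443 0.3184] [0.5498 0.2551]
35 245 334 [0.5411 0.3183] [0.5463 0.2555]
40 245 334 [0.5378 0.318 ] [0.5433 0.255 ]
45 245 334 [0.5345 0.3178] [0.5401 0.2544]
50 245 333 [0.5311 0.3175] [0.5364 0.2551]
55 251 333 [0.528  0.3129] [0.5333 0.2544]
60 253 333 [0.5248 0.3113] [0.5301 0.2539]
65 253 332 [0.5216 0.3111] [0.5266 0.2544]
95 258 330 [0.5013 0.3061] [0.5059 0.2533]
100 262 330 [0.4981 0.3029] [0.5024 0.2529]
105 269 330 [0.495  0.2975] [0.4988 0.2521]
110 320 329 [0.4946 0.2594] [0.4952 0.2526]
115 317 329 [0.4908 0.2612] [0.4916 0.2522]
120 245 329 [0.4825 0.3147] [0.4879 0.2515]
125 245 328 [0.4789 0.3145] [0.4842 0.252 ]
130 245 328 [0.4752 0.3143] [0.4806 0.2516]
135 245 328 [0.4713 0.3141] [0.4768 0.251 ]
140 320 327 [0.4728 0.2569] [0.4731 0.2515]
145 320 327 [0.469  0.2565] [0.4693 0.2509]
150 320 326 [0.4653 0.2561] [0.4654 0.2513]
155 320 326 [0.4612 0.2554] [0.4618 0.251 ]
160 320 326 [0.4572 0.2548] [0.4577 0.2502]
165 320 325 [0.4535 0.2545] [0.454  0.2507]
170 267 325 [0.4465 0.2953] [0.4498 0.2501]
175 262 325 [0.4421 0.2989] [0.4456 0.2494]
180 260 324 [0.4378 0.3002] [0.4419 0.25  ]
185 260 324 [0.4339 0.2999] [0.438  0.2495]
190 261 324 [0.4298 0.2988] [0.4335 0.2488]
195 264 323 [0.426  0.2961] [0.4297 0.2493]
200 318 323 [0.4258 0.2531] [0.4251 0.2485]
205 318 323 [0.4215 0.2525] [0.4212 0.2482]
210 318 322 [0.4173 0.252 ] [0.4173 0.2486]
1274 [0.5347 0.2722 0.0281] [0.5614 0.3016 0.0355] ((547.8267822265625, 286.8268737792969), (25.261293411254883, 28.364713668823242), 4.3395466804504395)
1509 [0.4324 0.2579 0.0441] [0.5193 0.3086 0.0507]
```

View pics/w4y.png

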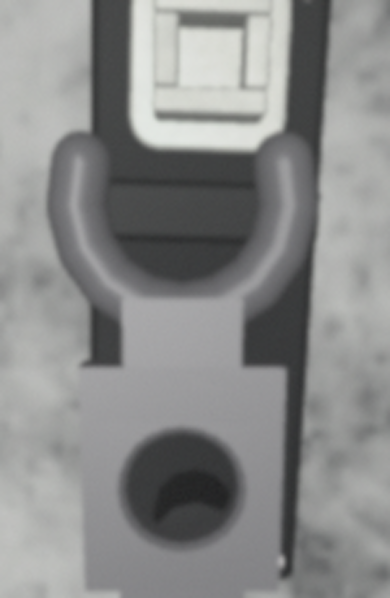

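```bash
python3 -m jog '[0,0,-0.9,0.01,-0.0004,-0.01,0, 0,0,-0.9,0.015,-0.0004,-0.015,0, 0,0,0,0.0142,-0.0003,-0.02,0, 0,0,0,0,0,-0.015,0, 0,0,0,0,0,-0.008,0, 0,0,0,0,0,0,0, 0,0,0,0,0,0,0,0,0,0,0,0,0,0]'
python3 - <<'E'
from h import *
np.set_printoptions(precision=4,suppress=True)
for c in ('wrist','side'):
    TT=T(c); s=read_state()
    im,d=vision.capture(c); cv2.imwrite(f'pics/{c}5.png',im); np.save(f'{c}5.npy',d); np.save(f'{c}5T.npy',TT[1])
print(s['tool_pos'],s['tcp_rot'],s['contact_force'])
a=cv2.imread('pics/wrist5.png')[0:400,200:360]
b=cv2.imread('pics/side5.png')[180:320,170:370]
cv2.imwrite('pics/w5z.png',cv2.resize(a,None,fx=1.5,fy=1.5,interpolation=cv2.INTER_CUBIC));cv2.imwrite('pics/s5z.png',cv2.resize(b,None,fx=4,fy=4,interpolation=cv2.INTER_CUBIC))
E
```

```text
time: 7.78
tool_pos: [0.4683, 0.2828, 0.0864]
tcp_rot: [-180.0, -0.1, 3.0]
contact_force: [0.7, -0.4, -0.5]
width: 0.201
[0.4684 0.2828 0.0866] [-179.9651   -0.1197    3.0121] [ 0.3782 -0.3034 -0.4949]
```

View pics/w5z.png

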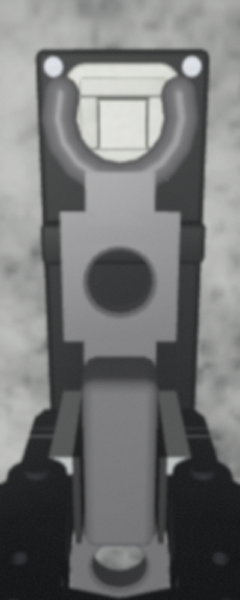

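View pics/s5z.png

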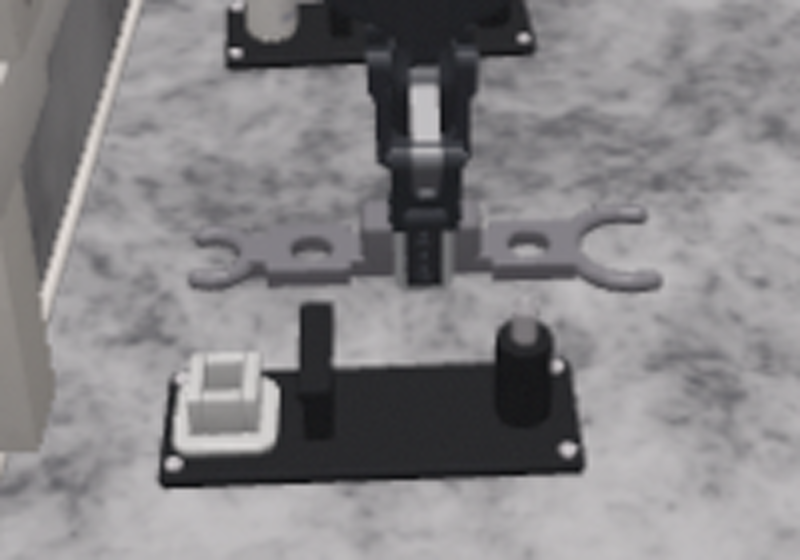

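```bash
python3 - <<'E'
from h import *
np.set_printoptions(precision=4,suppress=True)
f=lambda x,y:(170+x/4-.37,180+y/4-.37)
print('hole',at_z('side',f(529,243),.0975)); print('pin tip',at_z('side',f(525,318),.068)); print('pin base shoulder',at_z('side',f(525,340),.048))
print('far hole',at_z('side',f(312,248),.0975)); print('stand',at_z('side',f(225,367),.032))
TT=(np.array(vision.camera_model('wrist')['mtx']),np.load('wrist5T.npy'),0)
w=lambda x,y:(200+x/1.5-.2,y/1.5-.2)
print('w studs',at_z('wrist',w(53,66),.009,TT),at_z('wrist',w(192,66),.009,TT)); print('hole',at_z('wrist',w(120,281),.0975,TT)); print('notch',at_z('wrist',w(61,85),.0975,TT),at_z('wrist',w(180,85),.0975,TT))
print('stand',at_z('wrist',w(123,124),.032,TT))
d=np.load('wrist5.npy');K,E,_=TT
v,u=np.mgrid[0:420,0:560]
pts=np.stack([(u-K[0,2])/K[0,0]*d,-(v-K[1,2])/K[1,1]*d,-d],-1)@E[:3,:3].T+E[:3,3]
m=(pts[...,2]>.004)&(pts[...,2]<.012)&(u>215)&(u<350)&(v<270); q=pts[m]
for x in (.46,.48,.50,.52,.54,.56): 
    s=q[abs(q[:,0]-x)<.002]; print(x,s[:,1].min(),s[:,1].max(),(s[:,1].min()+s[:,1].max())/2)
print('plate end x',np.percentile(q[:,0],99.8))
E
```

```text
hole [0.4263 0.2828 0.0975]
pin tip [0.4275 0.2924 0.068 ]
pin base shoulder [0.4267 0.2824 0.048 ]
far hole [0.5099 0.2862 0.0975]
stand [0.5486 0.2811 0.032 ]
w studs [0.5684 0.3132 0.009 ] [0.5711 0.2629 0.009 ]
hole [0.5111 0.2858 0.0975]
notch [0.5545 0.3011 0.0975] [0.5559 0.2751 0.0975]
stand [0.5492 0.2868 0.032 ]
0.46 0.2500060513222401 0.31339262219739206 0.28169933675981607
0.48 0.2514019641112556 0.31503070184051646 0.283216332975886
0.5 0.252776242743923 0.2584468053191109 0.255611524031517
0.52 0.2531884462213667 0.31677689239021256 0.28498266930578964
0.54 0.25481331825908443 0.31839896541432355 0.28660614183670396
0.56 0.255601865413423 0.3190381024513558 0.2873199839323894
plate end x 0.5770892383397813
```

```bash
python3 -m jog '[0,0,0,0.0004,-0.0006,-0.008,0, 0,0,0,0,0,-0.008,0, 0,0,0,0,0,-0.008,0, 0,0,0,0,0,-0.006,0, 0,0,0,0,0,0,0, 0,0,0,0,0,0,0]'
python3 - <<'E'
from h import *
s=read_state(); print(s['tool_pos'],s['tcp_rot'],s['contact_force'],s['moment'])
im,d=vision.capture('side'); cv2.imwrite('pics/s6.png',cv2.resize(im[190:310,180:360],None,fx=4,fy=4,interpolation=cv2.INTER_CUBIC))
E
```

```text
time: 8.38
tool_pos: [0.4677, 0.2817, 0.0544]
tcp_rot: [180.0, 0.1, 3.0]
contact_force: [0.3, 0.9, -1.5]
width: 0.202
[0.46770674 0.28166482 0.05442313] [1.79973398e+02 9.32722387e-02 2.99124911e+00] [ 0.31580399  0.89953791 -1.53130895] [-0.01864091 -0.01586385 -0.05456889]
```

View pics/s6.png

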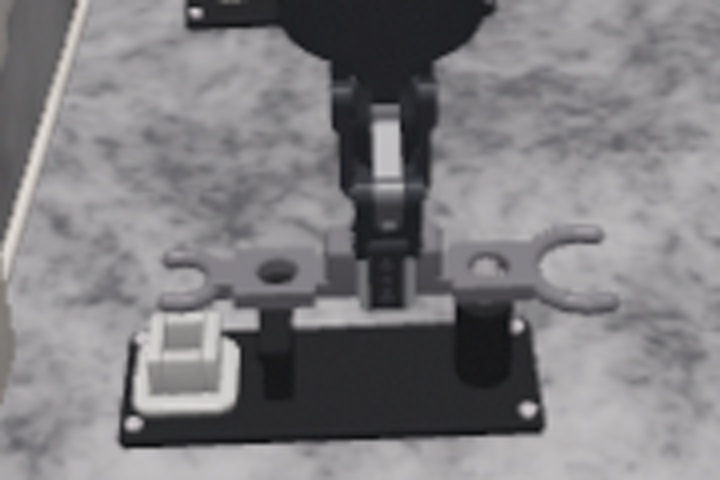

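```bash
python3 -m jog '[0,0,0,0,0,-0.004,0, 0,0,0,0,0,-0.003,0, 0,0,0,0,0,-0.002,0, 0,0,0,0,0,0,0, 0,0,0,0,0,0,0]'
python3 - <<'E'
from h import *
s=read_state(); print(s['tool_pos'],s['tcp_rot'],s['contact_force'],s['moment'])
im,d=vision.capture('side'); cv2.imwrite('pics/s7.png',cv2.resize(im[190:310,180:360],None,fx=4,fy=4,interpolation=cv2.INTER_CUBIC))
E
```

```text
time: 8.85
tool_pos: [0.4681, 0.2818, 0.0461]
tcp_rot: [180.0, 0.0, 3.0]
contact_force: [-0.6, 0.7, -0.8]
width: 0.202
[0.46813912 0.28182417 0.04612739] [1.79996271e+02 1.84814216e-02 2.99329265e+00] [-0.55984521  0.72585683 -0.80397603] [0.01070585 0.00723942 0.03179023]
```

View pics/s7.png

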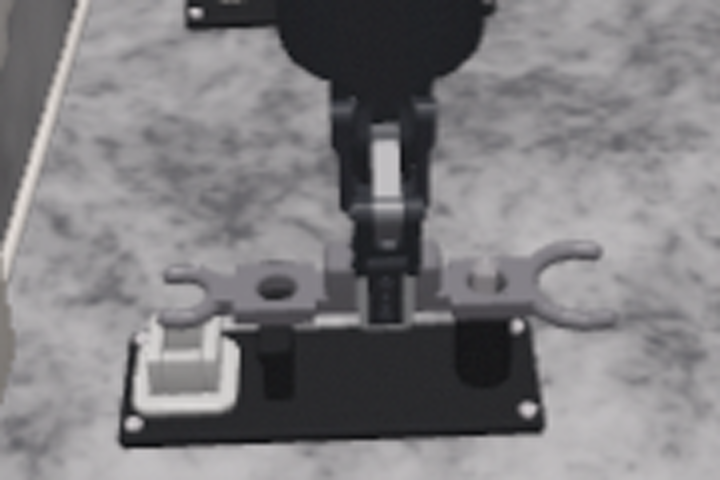

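Nearly seated, with the pin through the hole at about (487,270). I'll lower gently until there is contact.

```bash
python3 -m jog '[0,0,0,0,0,-0.001,0, 0,0,0,0,0,-0.0005,0, 0,0,0,0,0,0,0, 0,0,0,0,0,0,0]'
```

```text
time: 9.23
tool_pos: [0.4686, 0.282, 0.0454]
tcp_rot: [-180.0, -0.0, 3.0]
contact_force: [-0.9, -0.6, 4.6]
width: 0.202
```

```bash
python3 -m jog '[0,0,0,0,0,0,0.22, 0,0,0,0,0,0,0.25, 0,0,0,0,0,0,0.3, 0,0,0,0,0,0,0.4, 0,0,0,0,0,0,0.5, 0,0,0,0,0,0,0.5]'
python3 -m jog '[0,0,0,0,0,0.01,0.5, 0,0,0,0,0,0.02,0.5, 0,0,0,0,0,0.035,0.5, 0,0,0,0,0,0.04,0.5, 0,0,0,-0.02,0,0.035,0.5, 0,0,0,-0.04,0,0,0.5, 0,0,0,-0.04,0,0,0.5, 0,0,0,-0.02,0,0,0.5,0,0,0,0,0,0,0.5,0,0,0,0,0,0,0.5]'
python3 - <<'E'
from h import *
np.set_printoptions(precision=4,suppress=True)
for c in ('wrist','side'):
    TT=T(c); s=read_state()
    im,d=vision.capture(c); cv2.imwrite(f'pics/{c}8.png',im); np.save(f'{c}8.npy',d); np.save(f'{c}8T.npy',TT[1])
a=cv2.imread('pics/wrist8.png')
b=cv2.imread('pics/side8.png')[190:310,180:360]
cv2.imwrite('pics/s8z.png',cv2.resize(b,None,fx=4,fy=4,interpolation=cv2.INTER_CUBIC))
E
```

```text
time: 9.73
tool_pos: [0.4682, 0.2818, 0.0447]
tcp_rot: [180.0, 0.0, 3.0]
contact_force: [0.1, 0.7, 0.5]
width: 0.496
time: 10.57
tool_pos: [0.3478, 0.282, 0.1856]
tcp_rot: [-180.0, -0.1, 3.1]
contact_force: [-0.3, -0.1, 0.5]
width: 0.503
```

View pics/wrist8.png

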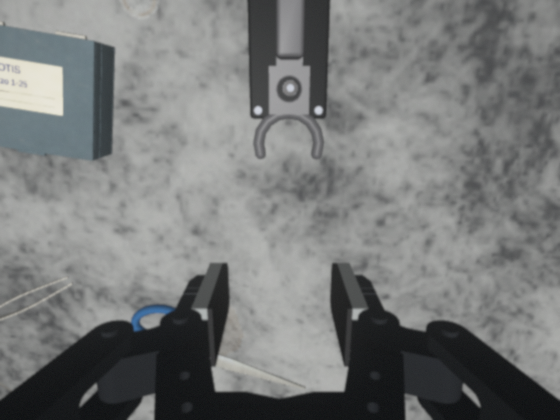

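View pics/s8z.png

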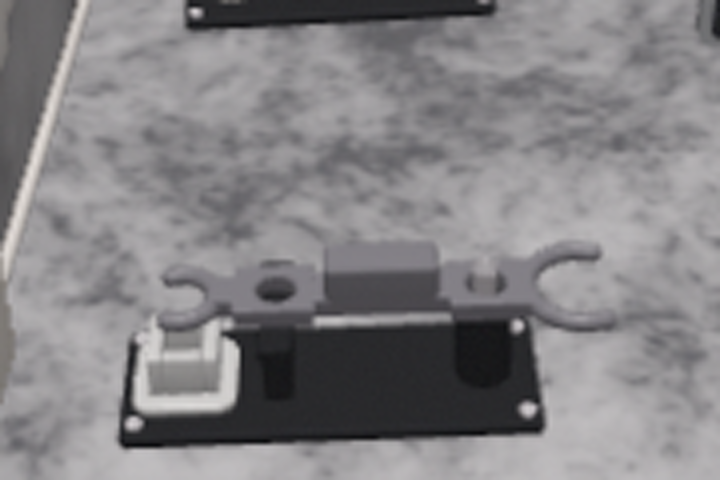

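```bash
python3 -m jog '[0,0,0,0.01,0,0.02,0.5, 0,0,0,0.02,0,0.02,0.5, 0,0,0,0.03,0,0.02,0.5, 0,0,0,0.03,0,0,0.5, 0,0,0,0.015,0,0,0.5, 0,0,0,0,0,0,0.5,0,0,0,0,0,0,0.5,0,0,0,0,0,0,0.5]'
python3 - <<'E'
from h import *
np.set_printoptions(precision=4,suppress=True)
TT=T('wrist'); K,E,_=TT
im,d=vision.capture('wrist'); cv2.imwrite('pics/w9.png',im)
for n,z in (('swing_arm_grip',.06),('swing_arm_notch',.06),('tube_holder',0),('tube_holder_pin',.048)):
    for x in place_of('wrist',n)[:1]: print(n,np.array(x['uv']),x['confidence'],at_z('wrist',x['uv'],z,TT))
v,u=np.mgrid[0:420,0:560]
pts=np.stack([(u-K[0,2])/K[0,0]*d,-(v-K[1,2])/K[1,1]*d,-d],-1)@E[:3,:3].T+E[:3,3]
near=(np.hypot(pts[...,0]-.47,pts[...,1]-.283)<.13)&(d>0)
for lo,hi,xl in ((.069,.076,.437),(.050,.061,0),(.004,.012,0)):
    m=near&(pts[...,2]>lo)&(pts[...,2]<hi)&(pts[...,0]>xl); q=pts[m]; print(lo,m.sum(),cv2.minAreaRect(q[:,:2].astype(np.float32)*1000),np.median(q[:,2]))
m=near&(pts[...,2]>.053)&(pts[...,2]<.060); q=pts[m]; A=np.c_[q[:,:2]-q[:,:2].mean(0),np.ones(len(q))]; print('tilt',np.degrees(np.linalg.lstsq(A,q[:,2],rcond=None)[0]))
E
```

```text
time: 11.33
tool_pos: [0.453, 0.2817, 0.2442]
tcp_rot: [180.0, 0.1, 3.0]
contact_force: [-0.0, -0.7, 0.1]
width: 0.5
swing_arm_grip [277.9 162.4] 0.9 [0.4703 0.2847 0.06  ]
swing_arm_notch [278.5  67.3] 0.84 [0.5489 0.2883 0.06  ]
tube_holder [279.7 137.1] 0.65 [0.4859 0.2839 0.    ]
tube_holder_pin [279.6 202.1] 0.95 [0.4305 0.2811 0.048 ]
0.069 1092 ((469.6260986328125, 282.7687683105469), (45.096710205078125, 17.4907283782959), 2.9189484119415283) 0.07231719919852639
0.05 3410 ((467.98870849609375, 282.8206481933594), (178.93115234375, 51.111083984375), 2.8312671184539795) 0.05636589359678584
0.004 5460 ((487.9996032714844, 327.02923583984375), (170.28623962402344, 151.14138793945312), 3.219921827316284) 0.008512454444196016
tilt [-0.0149 -0.0478  3.2254]
```

View pics/w9.png

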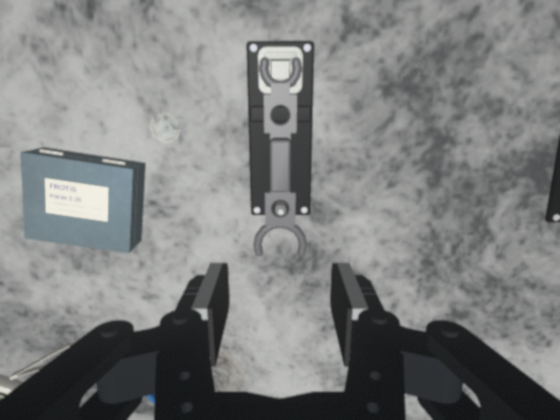

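```bash
python3 -c "
from station import bot; print(bot.sign_off())"
```

```text
the job is handed in; nothing more can be done
None
```

I lifted the tube holder's arm off its pin, turned it end for end and lowered its other pivot hole onto the pin until it touched down. I then released it, backed the gripper clear and handed the job in at about 11.5 s of the 40 s.

**Last checks:**
- **Seating:** the arm's bar top measured 56.4 mm (56 expected) and the block top 72.3 mm (72 expected). Measured tilt was under 0.1°, so the arm is flat and fully down. The pin shows through the hole.
- **Position:** the grip block centre is at (0.4696, 0.2828) m. My estimate of the right place was (0.4693, 0.2827) m. The arm points 2.9° and the holder about 3.1°, so the narrow notch is centred over the tube stand to within about 1 mm.
- **Forces:** the highest contact force I saw was about 6.5 N, while gripping.
- **Other holder:** I never went near it, its arm or its bottle. I did not take a separate picture of it at the end.

**Disagreements:** the vision network's positions for the grip, pin and holder were 2–4 mm off my own depth measurements, so I relied on the depth. In the final depth check, the holder-plate fit came out too wide because it took in a neighbouring object. I used the earlier plate measurements instead.

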